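Set and lock the sliding leg of a cheese display stand, and keep holding it

ROBOT

A 6-joint arm with a two-finger parallel gripper is mounted at the origin on the work surface. World frame = base frame: x ahead of the robot, y to its left, z up, the work surface at z = 0. Lengths are in m, angles in rad, forces in N, time in s.
With the tool pointing down it reaches from about 0.3 to 0.875 m from the base axis. Payload 6.4 kg.
Tool frame: the origin (TCP) lies midway between the tips of the shut fingers; the grasp point (between the pads) lies 19 mm behind it; z points along the fingers, y is the line along which they close (so a half turn about z gives the same grasp; the last joint's range is limited). The gripper opens to 85 mm and grips with 20 to 120 N. Pads are 22 mm wide; open, the fingers measure 114 mm over their backs; the gripper's body (76 mm by 85 mm) begins 54 mm behind the grasp point. The pads swing forward as they close: fully open they stand 13 mm farther back than shut.
Start: joints at [-1.403, 0.181, 1.607, -0, 1.354, -0.206], TCP at [0.21, -0.535, 0.231] pointing down, gripper open.
Joint ranges: [-2.99, 2.99], [-0.89, 2.07], [0.3, 2.58], [-1.14, 4.28], [0, 2.63], [-3.12, 3.12]. Speed limits (rad/s): [2.57, 2.57, 3.01, 3.14, 3.14, 3.14].

INTERFACE

Orientations are given as a unit quaternion [w, x, y, z].
In Python, from bench import status, camera, ctrl gives the robot as it stands. The module is installed in compiled form; this text tells all that it offers.
- The arm moves only by the shell command python3 -m handwheel 'ROWS'. ROWS is JSON, a list that holds one entry, the list of rows, each a list of 7 numbers: the opening, from -1 (shut) to 1 (fully open), then the shift along the tool's x, y, z in cm, then the turn, a rotation vector about the tool's x, y, z in degrees. A call has 1 to 10 rows; each row is the pose to reach, as a shift and turn from the pose commanded when the call began, along the tool's axes at that moment; what a row does not reach only later rows make up. A row lasts 1/8 s, in which the tool goes at most 62.5 mm and 10.7 degrees, less where a joint would pass 70% of its speed; a pose out of reach is approached as far as the arm can. A call with a gripper value outside its range is refused whole. The fingers move at their own pace and stop on an object; the grip force is fixed at half the most. Time passes only in rows, so rows that repeat a pose let the fingers close. It gives the time, the measured TCP pose, the force, the opening and the grip force at its end, in the units of the state.
- status.get_obs(): the state, without advancing time (a new reading comes with each control period).
- camera(name): name is "scene" or "side" or "wrist"; returns a dict with "frame" (420x560x3 uint8, blue, green, red), "depth" (420x560 float32, m along the optical axis (not along the pixel's ray), 0 where there is no reading), "fx", "fy", "cx", "cy" (pixels), "extrinsics" (4x4, takes a point from camera to world coordinates); the wrist camera has in their place "hand_eye" (4x4, takes a point from camera to tool coordinates, whose origin is the TCP and whose axes are the flange's). Camera axes: x right, y down, z forward; pixel columns grow to the right and rows downward; lengths in m; the calibration is good to about 2 mm. A picture is of the moment at which its call begins: read the wrist's pose just before it.
- ctrl.hand_in(): hands the job in; it is judged then, once.
The state is a dict: "time_s": time; "q": joint angles; "dq": joint speeds; "joint_efforts": joint torques, N m; "eef_pos": TCP position; "eef_rot": TCP orientation; "wrist_force": force on the tool from outside, world axes, zero at the start; "torque": the same for the moment, N m; "opening": opening from 0.0 (shut) to 1.0 (fully open); "grasp_force": force on a finger pad.
Only numpy, scipy, OpenCV 4.12 (cv2) and the standard library are available. Lean on these libraries where they do the work, as an engineer would, in place of code of your own. Each camera call takes 0.05 s, during which the arm holds its last target. There are 200 camera calls.

TASK

Set the display stand's front leg for the next cheese: draw the sprung leg out by its crossbar until its black pointer stands level with the red marker on the scale, and while holding it there slide the orange cam lever along the crossbar fully home against its black end stop. Do not start closing the lever before the leg is at the marker, and do not let the leg slip from it afterwards. Finish while still holding the leg by the crossbar at the marker (do not let go, the spring would pull it back in); leave the marker, the jar, the little red cheese and the price card block where they are.

Things in the scene. Friction and masses are not known exactly. Their poses are not given: they have to be found in the camera images.
- stand: Fixed wooden display stand. Origin: on the counter, mid front edge of the plinth; -x is the way the leg draws out (to the robot's side), y along the crossbar. Plinth x 0 to 160 mm, 50 high, cheeses on it from x = 15 back, up to 97 high. In front an 8 mm base board (x 0 to -250, y -170 to 130) with an aluminium scale rail on its -y edge (y -166 to -140, top 62 mm up).
- leg (a joint): How far the steel leg is drawn out of the plinth, m: 0 fully in (start), at most 0.14. A spring always pulls it in: 2.4 N at 0, growing by 3 N per 100 mm, plus 0.5 N friction; it goes back in if released, whether the lever is open or closed.
- crossbar (a point): The leg's crossbar (leg_c0), to hold: steel bar along the stand's y, 14 mm thick (x), 24 high, centre line 70 above the counter, y -105 to 98 mm, then a black end stop 30 thick to y 110. This point: on its centre line at y = 0, at x = -70 mm with the leg in. Below it a central post (12 thick, 34 wide) on the flat leg (40 wide, top 22 up), else free down to the base board.
- crossbar_free (a point): Point on the crossbar's centre line, 70 mm above the counter, y = -50 mm: middle of the free stretch (y -100 to 20) where fingers can straddle the bar from above, one on each side in x. With a few mm of play they can be moved along it; the spring keeps the bar against the plinth-side finger.
- pointer (a point): Outer tip of the leg's black pointer, a 3 mm wide finger at the crossbar's -y end, 70 mm up.
- mark (a point): Red marker clip (12 mm wide along x, on the scale rail, top 71 mm up): middle of its edge that faces the pointer. It is 50 to 120 mm farther out (stand -x) than the pointer at the start; with the leg set right, the two points lie side by side in x. The clip is stiff (15 N) and must not be shifted.
- lever (a joint): Travel of the orange cam lever along the crossbar, m, towards the stand's +y: 0 to 0.012 at the start (open), 0.058 fully home. About 3 N moves it; it stays where it is left. It rides on the crossbar and so travels with the leg.
- lever_center (a point): Centre of the orange lever, on the crossbar's centre line 70 mm up, at y = 30 mm plus its travel. A saddle over the bar, 18 mm along y, 58 across (29 each side in x), 52 to 92 above the counter, dark roller on top to 105; its -y face can be pushed by the flanks of fingers that straddle the bar.
- mustard_jar: Amber jar with a yellow cap, 60 mm across, 85 mm high; origin under its centre. Leave alone.
- baby_cheese: Little red cheese, 90 mm across, 50 mm high; origin under its centre. Leave alone.
- card_block: Dark wooden block 50 x 90 x 22 mm with a blank blue-edged card up to 80 mm; origin under its centre. Leave alone.

How it is judged:
By the outcome, as a careful person would: the job done as asked, in the order asked, and still so for the second after the job is handed in, while the arm keeps its last pose, push and grip.
It also fails if it takes over 45 s, if anything falls off the work surface, if the arm or the gripper's body presses on something with over 40 N, if the wrist force passes 120 N, or if a joint passes its speed limit or range.

## Working session

There is one attempt and no reset: what is moved stays moved. The work goes in short steps, Python scripts to look and compute and a shell command to move; the robot and the scene stay as the last step left them, time stands still between calls to the robot, and variables do not carry over. Pictures are saved under pics/ and viewed, at most 10 in all, crops included, and the job is handed in when it is done.

```bash
mkdir -p pics
cat > h.py <<'E'
import numpy as np, cv2
from bench import status, camera, ctrl
from scipy.spatial.transform import Rotation as R
def shot(n):
    o=status.get_obs(); c=camera(n); 
    if n=="wrist":
        q=o["eef_rot"]; T=np.eye(4); T[:3,:3]=R.from_quat([q[1],q[2],q[3],q[0]]).as_matrix(); T[:3,3]=o["eef_pos"]
        c["extrinsics"]=T@np.array(c["hand_eye"])
    c["extrinsics"]=np.array(c["extrinsics"]); return c
def cloud(c):
    d=c["depth"]; v,u=np.indices(d.shape)
    P=np.stack([(u-c["cx"])/c["fx"]*d,(v-c["cy"])/c["fy"]*d,d,np.ones_like(d)],-1)
    return (P@c["extrinsics"].T)[...,:3]
def onplane(c,u,v,z):
    r=c["extrinsics"][:3,:3]@np.array([(u-c["cx"])/c["fx"],(v-c["cy"])/c["fy"],1]); t=c["extrinsics"][:3,3]
    return t+r*(z-t[2])/r[2]
E
python3 - <<'E'
from h import *
o=status.get_obs(); print(o["eef_pos"],o["eef_rot"],o["time_s"])
for n in("scene","side"):
    c=shot(n); cv2.imwrite(f"pics/{n}0.png",c["frame"]); np.savez(f"{n}0.npz",**c)
    print(n,c["extrinsics"].round(3).tolist())
E
```

```text
[ 0.20988801 -0.53472307  0.23037104] [-8.84087149e-04  9.82582892e-01  1.85822707e-01  1.31279147e-05] 0.0
scene [[0.543, 0.669, -0.507, 1.126], [0.84, -0.441, 0.318, -0.335], [-0.011, -0.598, -0.801, 0.915], [0.0, 0.0, 0.0, 1.0]]
side [[-0.976, -0.152, 0.153, 0.467], [-0.216, 0.674, -0.707, 0.547], [0.004, -0.723, -0.691, 0.615], [0.0, 0.0, 0.0, 1.0]]
```

View pics/scene0.png

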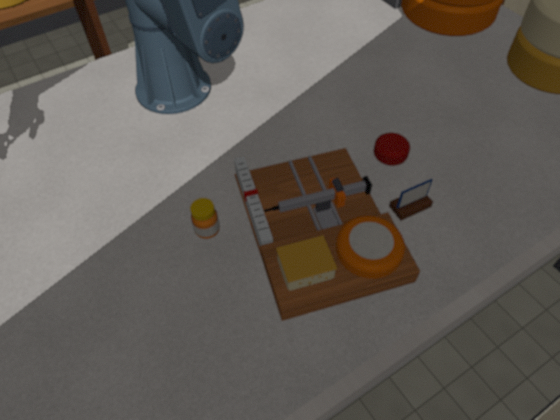

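View pics/side0.png

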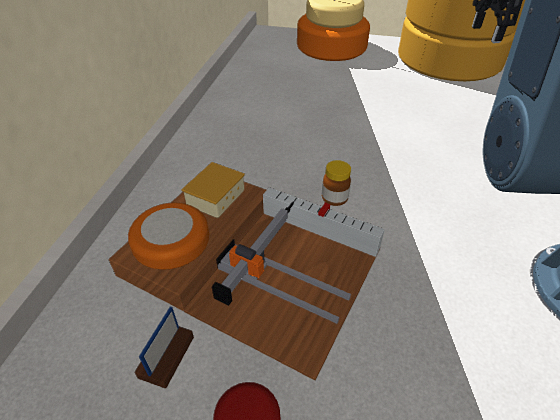

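The scene view shows the stand with the pointer tip near (268,210), the end stop at (368,186), the red clip at (251,193) and the lever at (340,192). In the side view the pointer is at (293,207), the stop at (222,293), the clip at (325,208) and the lever at (247,260).

Run:
```python
from h import *
for n,pts in(("scene",dict(tip=(266,210),stop=(368,186),bara=(285,206),barb=(325,196),mark=(251,193))),("side",dict(tip=(293,207),stop=(222,290),bara=(280,222),barb=(262,243),mark=(325,208)))):
    c=dict(np.load(n+"0.npz")); c={k:(v if v.ndim else float(v)) for k,v in c.items()}
    P=cloud(c)
    for k,(u,v) in pts.items(): print(n,k,onplane(c,u,v,.075).round(3),P[v,u].round(3))
    h=cv2.cvtColor(c["frame"],cv2.COLOR_BGR2HSV).astype(int); f=P
    near=(abs(P[...,2]-.07)<.045)
    red=((h[...,0]<5)|(h[...,0]>175))&(h[...,1]>180)&(h[...,2]>80)&near
    org=(h[...,0]>5)&(h[...,0]<14)&(h[...,1]>180)&near
    for nm,m in(("red",red),("org",org)):
        k,l,s,ce=cv2.connectedComponentsWithStats(m.astype(np.uint8))
        for i in range(1,k):
            if s[i,4]>8: print(n,nm,s[i],ce[i].round(1),np.median(P[l==i],0).round(3))
```

```text
scene tip [ 0.579 -0.035  0.075] [ 0.578 -0.034  0.073]
scene stop [0.648 0.194 0.075] [0.654 0.188 0.086]
scene bara [0.592 0.006 0.075] [0.594 0.005 0.078]
scene barb [0.618 0.096 0.075] [0.62  0.095 0.078]
scene mark [ 0.52  -0.038  0.075] [ 0.517 -0.037  0.072]
scene org [329 179   5   9  24] [330.8 183.8] [0.601 0.124 0.085]
scene org [334 191  12  17 105] [340. 199.] [0.647 0.116 0.079]
scene org [385 225   7   7  12] [388.4 227.7] [0.77  0.146 0.094]
side tip [ 0.572 -0.019  0.075] [ 0.575 -0.038  0.057]
side stop [0.643 0.194 0.075] [0.639 0.203 0.089]
side bara [0.587 0.026 0.075] [0.587 0.025 0.074]
side barb [0.606 0.083 0.075] [0.605 0.088 0.08 ]
side mark [ 0.511 -0.03   0.075] [ 0.511 -0.035  0.071]
side red [318 202  12  14  87] [323.9 209. ] [ 0.513 -0.031  0.071]
side red [ 216  387   63   33 1528] [247.  405.7] [0.56  0.348 0.05 ]
side org [ 298   14   72   43 2003] [332.6  38. ] [ 0.605 -0.875  0.075]
side org [324 175  26  17 219] [335.6 184.3] [ 0.502 -0.127  0.057]
side org [262 197   1  11  11] [262. 202.] [ 0.644 -0.055  0.04 ]
side org [ 128  202   82   68 2706] [169.6 241.3] [0.752 0.137 0.093]
side org [229 246  35  32 450] [248.1 262.7] [0.609 0.136 0.082]
```

```bash
python3 -m handwheel '[[[1,5,-3.4,0.2,0,0,-5],[1,10,-6.8,0.4,0,0,-10],[1,15,-10.2,0.6,0,0,-15],[1,20,-13.6,0.8,0,0,-20],[1,25,-17,1,0,0,-25],[1,30,-20.4,1.2,0,0,-31],[1,36,-24.6,1.4,0,0,-37],[1,41,-28,1.6,0,0,-42],[1,46,-31.5,1.8,0,0,-47],[1,51,-35,2,0,0,-52]]]'
python3 - <<'E'
from h import *
o=status.get_obs(); print(o["eef_pos"],o["eef_rot"],o["q"],o["time_s"])
E
```

```text
time_s: 1.35
eef_pos: [0.5544, -0.0262, 0.2112]
eef_rot: [0.0, 0.801, 0.599, -0.0]
wrist_force: [0.6, -1.3, 0.1]
opening: 1.003
grasp_force: 0.0
[ 0.55443626 -0.02617242  0.21120478] [ 5.44952544e-06  8.00786083e-01  5.98950449e-01 -9.14367028e-05] [-2.60940210e-01  1.55405417e-01  1.67817056e+00 -1.55693435e-04
  1.30812135e+00  2.55169166e-02] 1.35
```

```bash
python3 -m handwheel '[[[1,4,-4.4,0,0,0,0],[1,8,-4.4,0,0,0,0],[1,8,-4.4,0,0,0,0]]]'
python3 - <<'E'
from h import *
o=status.get_obs(); print(o["eef_pos"],o["eef_rot"],o["time_s"])
c=shot("wrist"); cv2.imwrite("pics/w1.png",c["frame"]); np.savez("w1.npz",**c)
E
```

```text
time_s: 1.72
eef_pos: [0.5341, 0.0635, 0.211]
eef_rot: [-0.0, 0.8, 0.599, -0.0]
wrist_force: [0.0, 0.2, -0.0]
opening: 0.998
grasp_force: 0.0
[0.53406762 0.06353629 0.21102326] [-4.00269155e-04  8.00481957e-01  5.99356704e-01 -1.32101027e-04] 1.725
```

View pics/w1.png

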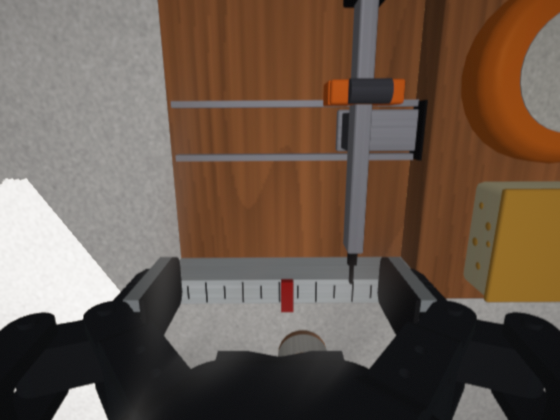

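The wrist view shows the bar running up the image at column ~358, the pointer tip at (351,283), the red clip spanning columns 281–294 at rows 279–312 (its edge facing the pointer is the upper one), and the lever at (365,92).

```bash
cat > m.py <<'E'
from h import *
import sys
def meas(c):
    h=cv2.cvtColor(c["frame"],cv2.COLOR_BGR2HSV).astype(int); P=cloud(c)
    red=((h[...,0]<5)|(h[...,0]>175))&(h[...,1]>170)&(h[...,2]>60)&(P[...,2]>.05)
    k,l,s,ce=cv2.connectedComponentsWithStats(red.astype(np.uint8))
    for i in range(1,k):
        if s[i,4]>40: print("red",s[i],ce[i].round(1),"depth",np.median(P[l==i],0).round(4)," plane",onplane(c,ce[i][0],s[i][1],.071).round(4))
    return P
if __name__=="__main__":
    c=dict(np.load("w1.npz")); c={k:(v if v.ndim else float(v)) for k,v in c.items()}
    P=meas(c); ex=np.array([.9575,-.2885,0]); 
    g=c["frame"].astype(int).sum(2)
    for v in (270,275,280,283,286): print(v,g[v,335:368].tolist())
    for v in (130,200,240): # bar edges via depth
        u=np.where(P[v,:,2][320:400]>.07)[0]+320; a,b=onplane(c,u[0]-.5,v,.082),onplane(c,u[-1]+.5,v,.082); print("bar",v,u[0],u[-1],a.round(4),b.round(4),((a+b)/2).round(4))
    print("tip",onplane(c,351,283,.07).round(4))
    print("lever", [onplane(c,365,v,.092).round(4) for v in (79,104)])
    print("tz",c["extrinsics"][:3,3])
E
python3 m.py
```

```text
red [282 280  10  31 310] [286.5 295. ] depth [ 0.5127 -0.0327  0.0709]  plane [ 0.5171 -0.0173  0.071 ]
270 [325, 324, 324, 324, 325, 323, 322, 322, 320, 323, 323, 320, 320, 280, 174, 104, 100, 113, 187, 291, 320, 322, 317, 320, 318, 320, 318, 320, 317, 315, 317, 316, 315]
275 [326, 326, 329, 328, 325, 327, 327, 327, 327, 324, 324, 326, 318, 277, 164, 112, 117, 137, 211, 298, 326, 325, 324, 324, 325, 325, 323, 325, 322, 323, 321, 321, 321]
280 [450, 451, 451, 450, 449, 450, 448, 449, 449, 448, 446, 442, 417, 324, 184, 129, 130, 186, 310, 412, 439, 439, 437, 436, 434, 436, 434, 434, 433, 432, 432, 432, 432]
283 [466, 469, 467, 470, 470, 469, 467, 467, 467, 467, 464, 466, 464, 436, 347, 252, 208, 181, 270, 418, 455, 457, 455, 455, 454, 455, 453, 451, 448, 453, 449, 449, 451]
286 [351, 438, 458, 459, 461, 458, 459, 458, 458, 458, 456, 455, 456, 454, 453, 448, 397, 261, 282, 412, 447, 448, 449, 447, 447, 445, 444, 446, 441, 444, 443, 443, 443]
bar 130 351 370 [0.6045 0.1016 0.082 ] [0.6199 0.0971 0.082 ] [0.6122 0.0993 0.082 ]
bar 200 348 393 [0.5889 0.0458 0.082 ] [0.6264 0.0348 0.082 ] [0.6076 0.0403 0.082 ]
bar 240 342 363 [0.5755 0.012  0.082 ] [0.5941 0.0065 0.082 ] [0.5848 0.0092 0.082 ]
tip [ 0.5751 -0.0381  0.07  ]
lever [array([0.6213, 0.1355, 0.092 ]), array([0.6175, 0.1181, 0.092 ])]
tz [0.55266381 0.12636853 0.35346867]
```

```bash
python3 -m handwheel '[[[0,0.1,3.2,0,0,0,0],[0,0.2,6.4,0,0,0,0],[0,0.2,6.4,4,0,0,0],[0,0.2,6.4,8,0,0,0]]]'
python3 - <<'E'
from h import *
for n in ("wrist","side"):
    c=shot(n); cv2.imwrite(f"pics/{n}2.png",c["frame"])
a=cv2.imread("pics/wrist2.png");b=cv2.imread("pics/side2.png")
cv2.imwrite("pics/c2.png",np.hstack([cv2.resize(a,(400,300)),b[130:330,150:417].repeat(1,0) if 0 else cv2.resize(b[130:330,150:417],(400,300))]))
E
```

```text
time_s: 2.28
eef_pos: [0.5969, 0.0427, 0.1307]
eef_rot: [0.001, 0.802, 0.597, 0.0]
wrist_force: [0.3, 0.7, -0.3]
opening: 0.499
grasp_force: 0.0
```

View pics/c2.png

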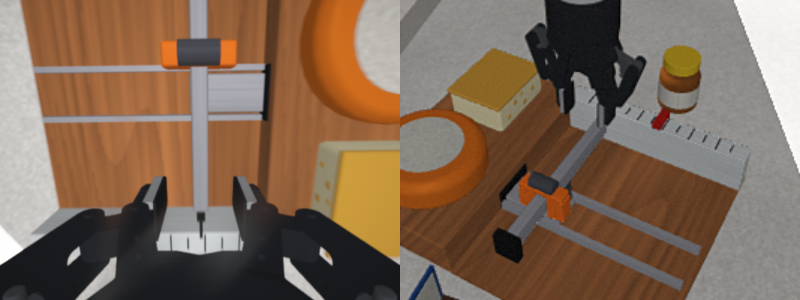

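Fingers straddle the bar (bar at column ~200 between fingers at 150 and 245), lever well clear. Descend and narrow to a few mm of play.

```bash
python3 -m handwheel '[[[0,0,0,4,0,0,0],[0,0,0,8.2,0,0,0],[-0.57,0,0,8.2,0,0,0],[-0.57,0,0,8.2,0,0,0],[-0.57,0,0,8.2,0,0,0],[-0.57,0,0,8.2,0,0,0],[-0.57,0,0,8.2,0,0,0]]]'
python3 -m handwheel '[[[-0.57,0,-0.2,0,0,0,0],[-0.57,0,-0.4,0,0,0,0],[-0.57,0,-0.6,0,0,0,0],[-0.57,0,-0.6,0,0,0,0],[-0.57,0,-0.6,0,0,0,0]]]'
python3 - <<'E'
from h import *
c=shot("side"); b=c["frame"]; c=shot("wrist")
cv2.imwrite("pics/c3.png",np.hstack([cv2.resize(c["frame"],(400,300)),cv2.resize(b[150:275,240:407],(400,300),interpolation=2)]))
E
```

```text
time_s: 3.25
eef_pos: [0.5968, 0.0447, 0.0504]
eef_rot: [0.0, 0.802, 0.598, 0.0]
wrist_force: [-0.1, 0.3, -0.0]
opening: 0.213
grasp_force: 0.0
time_s: 3.88
eef_pos: [0.5908, 0.0464, 0.0497]
eef_rot: [0.0, 0.802, 0.598, 0.0]
wrist_force: [2.0, -0.9, 2.5]
opening: 0.213
grasp_force: 1.5
```

View pics/c3.png

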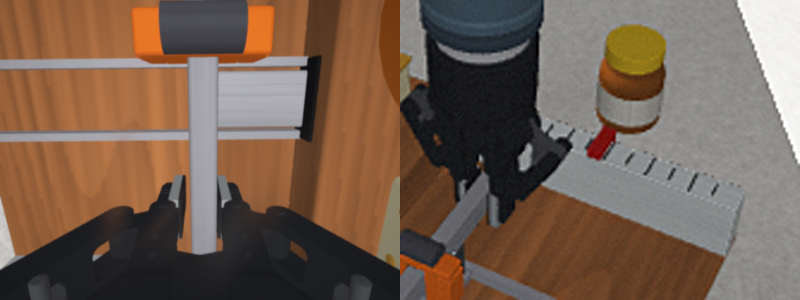

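```bash
python3 -m handwheel '[[[-0.57,0,-1,0,0,0,0],[-0.57,0,-2,0,0,0,0],[-0.57,0,-3,0,0,0,0],[-0.57,0,-4,0,0,0,0],[-0.57,0,-4.8,0,0,0,0],[-0.57,0,-5.4,0,0,0,0],[-0.57,0,-5.4,0,0,0,0],[-0.57,0,-5.4,0,0,0,0]]]'
python3 - <<'E'
from h import *
c=shot("side"); b=c["frame"]; np.savez("side4.npz",**c); c=shot("scene");a=c["frame"]; np.savez("scene4.npz",**c)
cv2.imwrite("pics/c4.png",np.hstack([cv2.resize(a[150:240,215:335],(400,300),interpolation=2),cv2.resize(b[170:260,260:380],(400,300),interpolation=2)]))
E
```

```text
time_s: 4.97
eef_pos: [0.5384, 0.0618, 0.0493]
eef_rot: [-0.0, 0.802, 0.598, -0.0]
wrist_force: [2.6, -3.5, 0.4]
opening: 0.215
grasp_force: 1.8
```

View pics/c4.png

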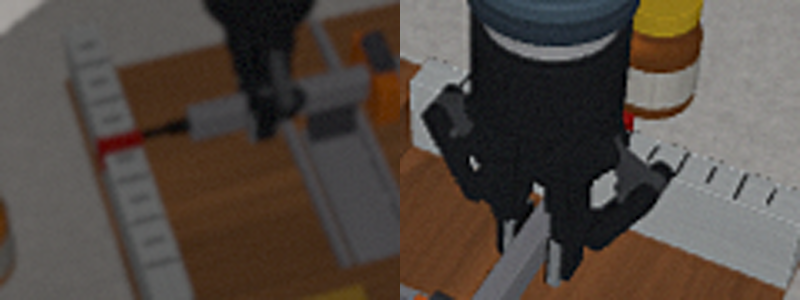

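The scene crop shows the pointer tip at about (140,133), right by the clip's edge (143,136), so nearly level. I'll measure the remainder from the bar in the wrist camera and the scene image.

```bash
cat > bar.py <<'E'
from h import *
ey=np.array([.2905,.9569,0]); ex=np.array([.9569,-.2905,0])
def bar(c,dbg=0):
    P=cloud(c); out=[]
    for v in range(60,250,3):
        z=P[v,:,2]; m=(z>.072)&(z<.09); m=m.astype(np.uint8)
        d=np.diff(np.r_[0,m,0].astype(int)); s,e=np.where(d==1)[0],np.where(d==-1)[0]
        for a,b in zip(s,e):
            A,B=onplane(c,a-.5,v,.082),onplane(c,b-.5,v,.082); w=np.linalg.norm(B-A)
            if .0125<w<.0175 and v>20: out.append((A+B)/2)
    out=np.array(out)
    if not len(out): return
    X,Y=out@ex,out@ey; ok=abs(X-np.median(X))<.004; X,Y=X[ok],Y[ok]
    p=np.polyfit(Y,X,1); return len(X),np.median(X).round(5),"slope",p[0].round(4),"Y",Y.min().round(3),Y.max().round(3)
def load(f): 
    c=dict(np.load(f)); return {k:(v if v.ndim else float(v)) for k,v in c.items()}
if __name__=="__main__":
    c=load("w1.npz"); print("w1",bar(c)); 
    print("tip",onplane(c,350.4,280,.07)@ex,"mark",onplane(c,286.7,280,.071)@ex)
    o=status.get_obs(); c=shot("wrist"); print("now",bar(c),"tcp",o["eef_pos"]@ex,o["eef_pos"]@ey,o["wrist_force"])
    for n in("scene0","scene4"):
        c=load(n+".npz"); f=c["frame"].astype(int); h=cv2.cvtColor(c["frame"],cv2.COLOR_BGR2HSV).astype(int)
        m=((h[...,0]<8)|(h[...,0]>172))&(h[...,1]>130); m[:, :235]=0; m[:,265:]=0; m[:180]=0;m[205:]=0
        v,u=np.where(m); print(n,"red",u.mean(),v.mean(),len(u),onplane(c,u.mean(),v.mean(),.071).dot(ex))
        r=range(195,220) if n=="scene0" else range(180,205)
        cols=range(266,276) if n=="scene0" else range(258,270)
        g=f.sum(2)
        for q in cols: 
            col=g[r.start:r.stop,q]; k=int(col.argmin()); w=np.clip(np.median(col)-60-col,0,None); vv=(w*np.arange(r.start,r.stop)).sum()/max(w.sum(),1)
            p=onplane(c,q,vv,.07); print(q,col.min(),round(vv,1),(p@ex).round(4),(p@ey).round(4))
E
python3 bar.py
```

```text
w1 (48, np.float64(0.55749), 'slope', np.float64(-0.017), 'Y', np.float64(0.17), np.float64(0.323))
tip 0.5605438904207972 mark 0.5000572482995068
now (47, np.float64(0.49871), 'slope', np.float64(-0.0167), 'Y', np.float64(0.236), np.float64(0.291)) tcp 0.49745086101497626 0.2155734854635971 [ 2.57623526 -3.56727115  0.39314521]
scene0 red 249.87142857142857 193.0 70 0.504227863518197
266 58 209.8 0.5596 0.1357
267 55 209.7 0.56 0.1379
268 52 209.3 0.5594 0.1403
269 48 209.0 0.5595 0.1426
270 36 208.8 0.5594 0.1449
271 53 208.5 0.5593 0.1472
272 36 208.1 0.5589 0.1496
273 25 207.9 0.559 0.1519
274 34 207.7 0.559 0.1542
275 14 207.6 0.5594 0.1564
scene4 red 250.30555555555554 192.83333333333334 72 0.5040384816948826
258 50 190.1 0.5006 0.1326
259 44 189.7 0.4999 0.1351
260 64 189.5 0.5 0.1374
261 64 189.2 0.4999 0.1398
262 55 189.2 0.5005 0.142
263 60 188.6 0.4996 0.1446
264 52 188.5 0.4997 0.1469
265 45 188.2 0.4996 0.1493
266 37 188.0 0.4998 0.1516
267 31 188.1 0.5006 0.1537
268 34 187.5 0.4997 0.1563
269 37 187.5 0.5002 0.1586
```

```bash
python3 -m handwheel '[[[-0.57,0,-0.07,0,0,0,0],[-0.57,0,-0.13,0,0,0,0],[-0.57,0,-0.13,0,0,0,0],[-0.57,0,-0.13,0,0,0,0]]]'
cat > ptr.py <<'E'
from bar import *
def ptr(c):
    g=c["frame"].astype(int).sum(2); X=[]
    for q in range(261,270):
        col=g[180:205,q]; w=np.clip(np.median(col)-60-col,0,None)
        X.append(onplane(c,q,(w*np.arange(180,205)).sum()/max(w.sum(),1),.07)@ex)
    return np.mean(X)
if __name__=="__main__":
    print("before",ptr(load("scene4.npz")))
    o=status.get_obs(); print("now",[ptr(shot("scene")).round(5) for _ in range(3)],"wrist",bar(shot("wrist")),o["eef_pos"]@ex,o["eef_pos"]@ey)
    h=cv2.cvtColor(shot("wrist")["frame"],cv2.COLOR_BGR2HSV)
    c=shot("wrist");h=cv2.cvtColor(c["frame"],cv2.COLOR_BGR2HSV).astype(int);P=cloud(c)
    m=(h[...,0]>4)&(h[...,0]<14)&(h[...,1]>180)&(P[...,2]>.085)&(P[...,2]<.1); 
    if m.sum()>20: Y=P[m]@ey; print("lever Y",np.percentile(Y,[2,50,98]).round(4), m.sum())
E
python3 ptr.py
```

```text
time_s: 5.62
eef_pos: [0.5376, 0.062, 0.0493]
eef_rot: [0.0, 0.802, 0.598, -0.0]
wrist_force: [2.7, -4.5, -0.3]
opening: 0.213
grasp_force: 2.2
before 0.49995510017749756
now [np.float64(0.49884), np.float64(0.49893), np.float64(0.49897)] wrist (45, np.float64(0.49758), 'slope', np.float64(-0.0171), 'Y', np.float64(0.236), np.float64(0.291)) 0.49638268691215126 0.21551946307469694
lever Y [0.2916 0.2996 0.309 ] 5704
```

```bash
python3 -m handwheel '[[[-0.57,0,-0.04,0,0,0,0],[-0.57,1,-0.05,0,0,0,0],[-0.57,2,-0.06,0,0,0,0],[-0.57,3,-0.08,0,0,0,0],[-0.57,4,-0.09,0,0,0,0],[-0.57,5,-0.1,0,0,0,0],[-0.57,5.5,-0.11,0,0,0,0],[-0.57,5.5,-0.11,0,0,0,0],[-0.57,5.5,-0.11,0,0,0,0]]]'
python3 ptr.py
```

```text
time_s: 7.05
eef_pos: [0.5523, 0.1157, 0.0493]
eef_rot: [-0.0, 0.802, 0.598, 0.0]
wrist_force: [5.2, 1.7, -1.1]
opening: 0.216
grasp_force: 2.4
before 0.49995510017749756
now [np.float64(0.49831), np.float64(0.49833), np.float64(0.49816)] wrist (38, np.float64(0.49589), 'slope', np.float64(-0.0157), 'Y', np.float64(0.313), np.float64(0.354)) 0.49484700812894383 0.27116075954304225
lever Y [0.2933 0.3045 0.3102] 4177
```

```bash
python3 -m handwheel '[[[-0.57,0.7,-0.01,0,0,0,0],[-0.57,1.4,-0.01,0,0,0,0],[-0.57,2.1,-0.02,0,0,0,0],[-0.57,2.8,-0.03,0,0,0,0],[-0.57,3.5,-0.03,0,0,0,0],[-0.57,4.2,-0.04,0,0,0,0],[-0.57,4.8,-0.04,0,0,0,0],[-0.57,5.2,-0.05,0,0,0,0],[-0.57,5.2,-0.05,0,0,0,0]]]'
python3 ptr.py
python3 - <<'E'
from h import *
c=shot("side"); b=c["frame"]; c2=shot("wrist")["frame"]
cv2.imwrite("pics/c5.png",np.hstack([cv2.resize(c2,(400,300)),cv2.resize(b[190:310,235:395],(400,300),interpolation=2)]))
E
```

```text
time_s: 8.48
eef_pos: [0.5661, 0.1646, 0.0492]
eef_rot: [0.0, 0.802, 0.598, -0.001]
wrist_force: [3.5, -4.7, -0.2]
opening: 0.216
grasp_force: 2.0
before 0.49995510017749756
now [np.float64(0.49817), np.float64(0.49803), np.float64(0.49815)] wrist (11, np.float64(0.49548), 'slope', np.float64(-0.0897), 'Y', np.float64(0.35), np.float64(0.366)) 0.4938863118843764 0.3219509492663129
lever Y [0.3364 0.3482 0.353 ] 4251
```

View pics/c5.png

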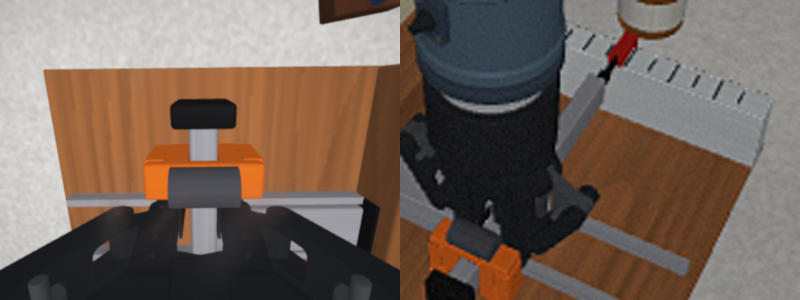

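The side crop shows the pointer tip (608,78) running straight into the clip's centre (625,48). In the wrist view there is still ~10 mm between the lever (row ~147) and the end stop (row ~128). Keep pushing.

```bash
python3 -m handwheel '[[[-0.57,0.4,0,0,0,0,0],[-0.57,0.7,0,0,0,0,0],[-0.57,0.7,0,0,0,0,0]]]'|grep force; python3 -m handwheel '[[[-0.57,0.1,0,0,0,0,0],[-0.57,0.2,0,0,0,0,0],[-0.57,0.2,0,0,0,0,0]]]'|grep force
python3 ptr.py
python3 - <<'E'
from h import *
c2=shot("wrist")["frame"]
cv2.imwrite("pics/c6.png",c2)
E
```

```text
wrist_force: [3.3, -5.1, 0.1]
grasp_force: 2.0
wrist_force: [2.2, -6.0, 0.3]
grasp_force: 2.0
before 0.49995510017749756
now [np.float64(0.49804), np.float64(0.4979), np.float64(0.49834)] wrist (2, np.float64(0.4954), 'slope', np.float64(-0.01), 'Y', np.float64(0.365), np.float64(0.366)) 0.49381872388084624 0.3303502769573302
lever Y [0.3446 0.3567 0.3617] 4406
```

View pics/c6.png

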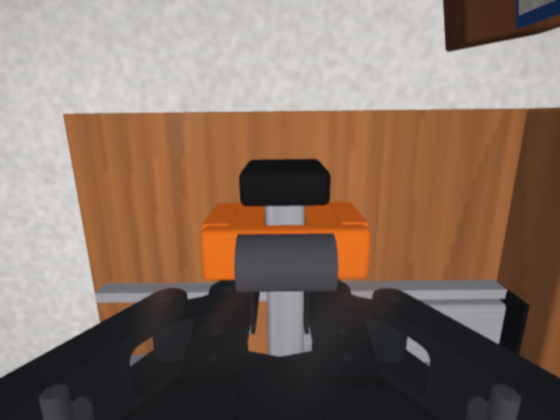

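The stop's face (row ~205) and the lever's front edge (row ~203–225) are now nearly together, a few mm left. Push in small steps until the force rises.

```bash
for i in 1; do python3 -m handwheel '[[[-0.57,0.1,0,0,0,0,0],[-0.57,0.2,0,0,0,0,0],[-0.57,0.2,0,0,0,0,0]]]'|grep -E "force|pos"; python3 -m handwheel '[[[-0.57,0.1,0,0,0,0,0],[-0.57,0.2,0,0,0,0,0],[-0.57,0.2,0,0,0,0,0]]]'|grep -E "force|pos"; done; python3 ptr.py
```

```text
eef_pos: [0.569, 0.1746, 0.0491]
wrist_force: [2.2, -6.3, 1.0]
grasp_force: 1.9
eef_pos: [0.5696, 0.1765, 0.0491]
wrist_force: [2.2, -6.4, 0.9]
grasp_force: 1.9
before 0.49995510017749756
now [np.float64(0.49809), np.float64(0.49815), np.float64(0.49819)] wrist (1, np.float64(0.49703), 'slope', np.float64(0.6652), 'Y', np.float64(0.374), np.float64(0.374)) 0.49378473247611204 0.33434286625881177
lever Y [0.3485 0.3606 0.3656] 4405bar.py:14: RankWarning: Polyfit may be poorly conditioned
  p=np.polyfit(Y,X,1); return len(X),np.median(X).round(5),"slope",p[0].round(4),"Y",Y.min().round(3),Y.max().round(3)
```

```bash
python3 -m handwheel '[[[-0.57,0.1,0,0,0,0,0],[-0.57,0.2,0,0,0,0,0],[-0.57,0.2,0,0,0,0,0]]]'|grep -E "force|pos"; python3 -m handwheel '[[[-0.57,0.1,0,0,0,0,0],[-0.57,0.1,0,0,0,0,0]]]'|grep -E "force|pos"; python3 ptr.py 2>/dev/null
python3 - <<'E'
from h import *
c2=shot("wrist")["frame"]
cv2.imwrite("pics/c7.png",c2[100:320,150:430])
E
```

```text
eef_pos: [0.57, 0.1781, 0.0491]
wrist_force: [1.9, -8.2, 0.4]
grasp_force: 1.9
eef_pos: [0.5702, 0.1782, 0.0491]
wrist_force: [0.6, -11.2, 2.3]
grasp_force: 2.0
before 0.49995510017749756
now [np.float64(0.49818), np.float64(0.49803), np.float64(0.49827)] wrist None 0.49380870489043543 0.33619885621837053
lever Y [0.35   0.3621 0.3671] 4422
```

View pics/c7.png

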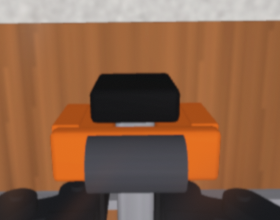

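```bash
python3 -m handwheel '[[[-0.57,0.1,0,0,0,0,0],[-0.57,0.1,0,0,0,0,0],[-0.57,0.1,0,0,0,0,0],[-0.57,0.1,0,0,0,0,0]]]'|grep -E "force|pos|time"; python3 ptr.py 2>/dev/null
python3 - <<'E'
from h import *
a=shot("scene")["frame"]; b=shot("side")["frame"]
cv2.imwrite("pics/c8.png",np.hstack([cv2.resize(a[150:240,235:355],(400,300),interpolation=2),cv2.resize(b[180:255,290:390],(400,300),interpolation=2)]))
E
```

```text
time_s: 12.5
eef_pos: [0.5703, 0.1784, 0.049]
wrist_force: [-0.4, -15.5, 3.9]
grasp_force: 2.0
before 0.49995510017749756
now [np.float64(0.49825), np.float64(0.49829), np.float64(0.49825)] wrist (1, np.float64(0.47525), 'slope', np.float64(0.6494), 'Y', np.float64(0.366), np.float64(0.366)) 0.4938770727270165 0.33635000005953963
lever Y [0.3502 0.3622 0.3672] 4419
```

View pics/c8.png

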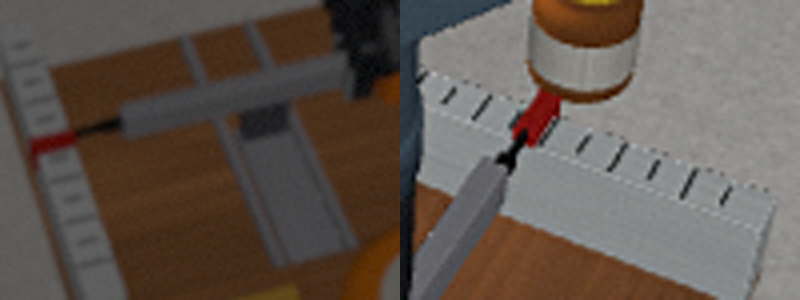

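The lever is hard against the stop (force rose to 15 N with no travel). The side crop shows the tip at (523,135) against the clip's near edge, (513,128)–(543,143). I'll check this numerically at sub-pixel level.

Run:
```python
from h import *
a=np.radians(74.1); ey=np.array([np.cos(a),np.sin(a),0]); ex=np.array([np.sin(a),-np.cos(a),0])
for n in("side","scene"):
    F=[]; 
    for _ in range(4): c=shot(n); F.append(c["frame"].astype(float))
    f=np.mean(F,0); b,g,r=f[...,0],f[...,1],f[...,2]
    # rectify the z=.0705 plane: 0.25 mm/px, columns=X, rows=Y
    X0=.485;Y0=.115; xs=np.arange(X0,X0+.035,.0005); ys=np.arange(Y0,Y0+.05,.001)
    XX,YY=np.meshgrid(xs,ys); W=XX[...,None]*ex+YY[...,None]*ey+np.array([0,0,.0705])
    Ti=np.linalg.inv(c["extrinsics"]); p=W@Ti[:3,:3].T+Ti[:3,3]
    u=(p[...,0]/p[...,2]*c["fx"]+c["cx"]).astype(np.float32); v=(p[...,1]/p[...,2]*c["fy"]+c["cy"]).astype(np.float32)
    I=cv2.remap(f.astype(np.float32),u,v,cv2.INTER_CUBIC); red=I[...,2]-I[...,1]; tot=I.sum(2)
    print(n,"Y: red halfwidth X edges / dark centroid X")
    for k in range(0,50,2):
        rr=red[k]; m=rr>.5*max(red.max(),1); d=np.clip(np.percentile(tot[k],50)*.6-tot[k],0,None)*(~(rr>40))
        print(ys[k].round(3), (xs[m].min().round(4),xs[m].max().round(4)) if m.any() else "-", (d@xs/d.sum()).round(4) if d.sum()>100 else "-")
```

```text
side Y: red halfwidth X edges / dark centroid X
0.115 (np.float64(0.496), np.float64(0.509)) -
0.117 (np.float64(0.4965), np.float64(0.509)) -
0.119 (np.float64(0.496), np.float64(0.5085)) -
0.121 (np.float64(0.4965), np.float64(0.509)) 0.5035
0.123 (np.float64(0.496), np.float64(0.509)) 0.5033
0.125 (np.float64(0.496), np.float64(0.508)) 0.5011
0.127 (np.float64(0.496), np.float64(0.507)) 0.5027
0.129 (np.float64(0.496), np.float64(0.499)) 0.5027
0.131 - 0.5023
0.133 - 0.5025
0.135 - 0.5026
0.137 - 0.5026
0.139 - 0.5026
0.141 - 0.5031
0.143 - 0.5029
0.145 - 0.5026
0.147 - 0.5017
0.149 - 0.4987
0.151 - 0.4983
0.153 - -
0.155 - -
0.157 - -
0.159 - -
0.161 - -
0.163 - -
scene Y: red halfwidth X edges / dark centroid X
0.115 (np.float64(0.4975), np.float64(0.51)) -
0.117 (np.float64(0.4975), np.float64(0.51)) -
0.119 (np.float64(0.497), np.float64(0.51)) -
0.121 (np.float64(0.4975), np.float64(0.5105)) -
0.123 - -
0.125 - 0.5013
0.127 - 0.5012
0.129 - 0.5011
0.131 - 0.5013
0.133 - 0.5009
0.135 - 0.501
0.137 - 0.5013
0.139 - 0.5011
0.141 - 0.5011
0.143 - 0.5013
0.145 - 0.5014
0.147 - 0.5014
0.149 - 0.5012
0.151 - 0.5011
0.153 - 0.5003
0.155 - -
0.157 - -
0.159 - -
0.161 - -
0.163 - -
```

Run:
```python
from h import *
from bar import load
a=np.radians(74.1); ey=np.array([np.cos(a),np.sin(a),0]); ex=np.array([np.sin(a),-np.cos(a),0])
def rect(c,f,X0,X1,Y,z,s=.001):
    xs=np.arange(X0,X1,s); W=xs[:,None]*ex+Y*ey+np.array([0,0,z])
    Ti=np.linalg.inv(c["extrinsics"]); p=W@Ti[:3,:3].T+Ti[:3,3]
    u=(p[:,0]/p[:,2]*c["fx"]+c["cx"]).astype(np.float32)[None]; v=(p[:,1]/p[:,2]*c["fy"]+c["cy"]).astype(np.float32)[None]
    return xs,cv2.remap(f.astype(np.float32),u,v,cv2.INTER_LINEAR)[0]
c=load("w1.npz")
for Y in(.112,.118):
    xs,I=rect(c,c["frame"],.49,.518,Y,.071); print("w1 clip",Y,xs[0],[(int(i[2]),int(i[1])) for i in I])
for Y in(.130,.134,.140):
    xs,I=rect(c,c["frame"],.553,.573,Y,.070); print("w1 ptr",Y,xs[0],I.sum(1).astype(int).tolist())
for n in("scene","side"):
    F=[]
    for _ in range(4): c=shot(n);F.append(c["frame"].astype(float))
    f=np.mean(F,0)
    for Y in(.115,.120):
        xs,I=rect(c,f,.49,.518,Y,.071); print(n,"clip",Y,[(int(i[2]),int(i[1])) for i in I])
    for Y in(.132,.138):
        xs,I=rect(c,f,.49,.518,Y,.070); print(n,"ptr",Y,I.sum(1).astype(int).tolist())
```

```text
w1 clip 0.112 0.49 [(149, 152), (149, 152), (148, 151), (139, 141), (107, 109), (79, 75), (102, 75), (120, 45), (125, 28), (127, 27), (127, 27), (127, 27), (127, 27), (127, 27), (127, 27), (127, 27), (127, 28), (126, 42), (129, 83), (141, 131), (147, 149), (133, 135), (86, 87), (94, 95), (137, 140), (150, 154), (151, 154), (150, 153), (152, 154)]
w1 clip 0.118 0.49 [(151, 154), (151, 154), (151, 153), (141, 144), (108, 109), (79, 76), (106, 80), (121, 47), (126, 26), (127, 24), (127, 24), (127, 24), (127, 24), (127, 25), (127, 25), (127, 25), (127, 26), (127, 40), (129, 81), (142, 131), (148, 149), (134, 136), (86, 88), (95, 97), (139, 142), (151, 154), (151, 154), (151, 154), (151, 154)]
w1 ptr 0.13 0.553 [327, 326, 326, 325, 324, 325, 321, 288, 184, 117, 113, 134, 215, 302, 325, 324, 324, 323, 323, 323]
w1 ptr 0.134 0.553 [323, 322, 322, 323, 324, 321, 320, 280, 168, 104, 103, 134, 221, 301, 320, 320, 319, 319, 319, 318]
w1 ptr 0.14 0.553 [315, 314, 314, 316, 313, 295, 242, 163, 109, 89, 89, 102, 133, 166, 209, 279, 310, 313, 311, 311]
scene clip 0.115 [(90, 91), (89, 89), (87, 86)
[... 1163 characters left out ...]
5), (143, 146), (140, 144), (139, 142), (139, 142)]
side clip 0.12 [(137, 142), (124, 129), (92, 95), (63, 62), (73, 56), (100, 63), (111, 48), (106, 20), (112, 13), (121, 17), (123, 18), (116, 18), (101, 18), (80, 16), (75, 15), (97, 15), (112, 15), (120, 19), (116, 25), (87, 33), (56, 42), (68, 70), (98, 106), (127, 134), (141, 145), (143, 146), (142, 144), (141, 144), (141, 144)]
side ptr 0.132 [418, 417, 417, 414, 405, 408, 412, 419, 415, 351, 239, 112, 24, 24, 88, 192, 323, 423, 441, 436, 426, 414, 415, 417, 415, 416, 414, 408, 415]
side ptr 0.138 [409, 407, 409, 411, 412, 413, 417, 424, 418, 380, 270, 105, 5, 27, 72, 158, 265, 314, 352, 408, 438, 430, 422, 419, 419, 419, 417, 416, 417]
```

Two close views agree: side camera clip centre at 0.5025 and pointer at 0.5025; wrist camera needed 60.5 mm of draw and about 60–61 mm was done. The scene camera reads about 3 mm further out, but it is the coarsest view (over 2 mm per pixel) and sees the clip's side face. The lever is pressed home, so I'm handing in.

```bash
python3 -c "
from bench import ctrl; print(ctrl.hand_in())"
```

```text
the job is handed in; nothing more can be done
None
```

Handed in: the leg is drawn about 60.5 mm with its pointer level with the red marker (to within about 1 mm in the two closer camera views; the coarser scene view read about 3 mm further out). The lever is pressed home against its stop, and the fingers still straddle and hold the crossbar there, not clamped on it.

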